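Balance a slat on the bending former and hold the brush ready above it

ROBOT

A 6-joint arm with a two-finger parallel gripper is mounted at the origin on the work surface; the furniture and walls round the work are solid. World frame = base frame: x ahead of the robot, y to its left, z up, the work surface at z = 0. Lengths are in m, angles in rad, forces in N, time in s.
With the tool pointing down it reaches from about 0.375 to 0.825 m from the base axis. Payload 5.5 kg.
Tool frame: the origin (TCP) lies at the very end of the fingers, on their centre line; the grasp point (between the pads) lies 19 mm behind it; z points along the fingers, y is the line along which they close (so a half turn about z gives the same grasp; the last joint's range is limited). The gripper opens to 85 mm and grips with 20 to 120 N. Pads are 22 mm wide; open, the fingers measure 114 mm over their backs; the gripper's body (76 mm by 85 mm) begins 54 mm behind the grasp point. The pads swing forward as they close: fully open they stand 13 mm farther back than shut.
Start: joints at [-1.232, 0.314, -0.047, 1.21, 0, 1.571], TCP at [0.199, -0.566, 0.231] pointing down, gripper open.
Joint ranges: [-2.67, 2.67], [-0.69, 1.73], [-1.03, 1.25], [-2.08, 2.16], [-1.42, 1.45], [-3.14, 3.14]. Speed limits (rad/s): [2.39, 2.39, 3.01, 3.14, 3.14, 3.14].

INTERFACE

Orientations are given as [roll, pitch, yaw] about the fixed x, y, z axes, in that order (R = Rz(yaw) Ry(pitch) Rx(roll)).
In Python, from bench import bot, cams, models gives the robot as it stands.
- The arm moves only by the shell command python3 -m pendant 'ROWS' [OPENING] [FORCE]. ROWS is JSON, a list of rows, each an object of numbers: "x", "y", "z": the shift along the world's x, y, z in mm; "spin": the turn about the world's z in degrees. A call has 1 to 5 rows; each row is the pose to reach, as a shift and turn from the pose commanded when the call began; what a row does not reach only later rows make up. A row lasts 1/8 s, in which the tool goes at most 62.5 mm and 10.7 degrees, less where a joint would pass 70% of its speed; a pose out of reach is approached as far as the arm can. A call with a gripper value outside its range is refused whole. OPENING is the closure, from 0 (fully open) to 1 (shut), set as the call begins (- or left out, the last holds). The fingers move at their own pace and stop on an object; FORCE is the grip in N (left out, the last holds). Time passes only in rows, so rows that repeat a pose let the fingers close. It gives the time, the measured TCP pose, the force, the opening and the grip force at its end, in the units of the state.
- bot.observe(): the state, without advancing time (a new reading comes with each control period).
- cams.get_image(name): name is "scene" or "side" or "wrist"; returns (picture, depth): 420x560x3 uint8, red, green, blue; 420x560 float32, m along the optical axis (not along the pixel's ray), 0 where there is no reading.
- cams.calibration(name): a dict with "K" (3x3 intrinsics, pixels), "dist_coeffs" ([k1, k2, p1, p2, k3] as OpenCV has them; the pictures are not rectified), "rvec" (rotation vector, rad) and "tvec" (3), from world to camera coordinates, as OpenCV has them. Camera axes: x right, y down, z forward; pixel columns grow to the right and rows downward; lengths in m; the calibration is good to about 2 mm. A picture is of the moment at which its call begins: read the wrist's pose just before it. calibration takes no time and is no camera call; for the wrist camera it gives the pose at the moment of the call.
- bot.finish_job(): hands the job in; it is judged then, once.
Trained networks look in the newest picture that a camera, given by its name, has taken for a name from the list of things; names that differ only in an ending like _2 or _b are one class to them, and where a whole thing is asked for, a point or a joint stands for the part that bears it (a point fixed in the world has none). Each returns a list of dicts, best first, with "score" (0 to 1); they miss things now and then, are a little off and sometimes report something else, mostly with a low value. They report only what shows in the picture. A call takes as long as a camera call. They do not tell look-alikes from the thing itself.
- models.silhouettes(label, camera): "region" (420x560 bool, what is visible of it) and "pixel" ([column, row] in pixels, amid what is visible of it).
The state is a dict: "time_s": time; "qpos": joint angles; "qvel": joint speeds; "joint_efforts": joint torques, N m; "tcp_pos": TCP position; "tool_rot": TCP orientation; "wrist_force": force on the tool from outside, world axes, zero at the start; "torque": the same for the moment, N m; "finger_gap": opening from 0.0 (shut) to 1.0 (fully open); "grip_force": force on a finger pad.
Only numpy, scipy, OpenCV 4.12 (cv2) and the standard library are available. Lean on these libraries where they do the work, as an engineer would, in place of code of your own. Each camera call takes 0.05 s, during which the arm holds its last target. There are 200 camera calls.

TASK

Get ready for gluing: balance the long thin slat by its middle across the top of the round former, lying along the disc's rim with both ends free and close to level, and let go of it. Then draw the brush out of its sloping sleeve, turn it level with its flat side down, and finish still holding it in the gripper with the bristle end about 5 cm above the middle of the slat, touching nothing. Leave the other offcuts where they lie.

Things in the scene. Friction and masses are not known exactly. Their poses are not given: they have to be found in the camera images.
- slat: The long thin slat: planed pale wood strip 40 x 120 x 12 mm, 36 g or so, lying flat on the bench. Origin: centre of its underside; x across its 40 mm width, y along its 120 mm length, z up.
- short_offcut: A bystander: shorter, thicker planed offcut 45 x 70 x 20 mm lying flat; it and the slat may have swapped places. Origin: centre of its underside, z up.
- thick_offcut: A bystander: dark square-section offcut 30 x 90 x 30 mm lying on the bench near the robot. Origin: centre of its underside.
- former: Round bending former, fixed: a plywood disc 130 mm in diameter and 34 mm thick standing on edge (axis level) in a low wooden stand (foot 75 x 150 x 14 mm, cheeks to 75 mm high on both faces of the disc). Origin: centre under the foot; x is the disc's axis, y runs level along the rim at the top, z up.
- former_crown (a point): Highest point of the former's round rim, mid-thickness, 133 mm above the bench. The slat's middle goes here, its length along the former's y axis. Axes as former.
- sleeve: Brush sleeve of plywood, fixed: a flat box open at its upper end, sloping at 45 degrees on a foot 130 x 110 x 12 mm. Origin: centre under the foot; z up; -x is the open, upper side, so the brush is drawn out along (-0.707, 0, 0.707) of this frame. The sleeve's roof and sides end 72 mm up from its stop, its floor 100 mm.
- sleeve_mouth (a point): Centre of the sleeve's mouth (opening 66 mm wide, 18 mm high), 72 mm up the slope from the stop. Axes as sleeve (level, not sloping).
- brush: Flat wooden bench brush 60 x 193 x 14 mm, 50 g or so, in the sleeve with its bristles down against the stop and the bare handle sticking out. Origin: mid-length on its lower flat side; y runs along it to the handle end (y = +96 mm; bristle end at y = -96 mm), x across the width (60 mm at the bristles, tapering from 52 mm at y = -30 to 15 mm at the handle end), z normal to the flat side.
- brush_tip (a point): Middle of the bristle end of the brush: 96 mm from its origin along -y, 7 mm above its lower flat side. Axes as brush.
- brush_grip (a point): Good place to hold the brush: on the handle 50 mm from the origin along +y, mid-thickness, 146 mm from brush_tip; the handle there is about 30 mm wide (x) and 13 mm thick. Axes as brush.
Things that resemble listed ones, but are neither listed nor needed, are in the scene too. There is more than one size of the slat; the job needs the larger.

How it is judged:
By the outcome, as a careful person would: the job done as asked, in the order asked, and still so for the second after the job is handed in, while the arm keeps its last pose, push and grip.
It also fails if it takes over 48 s, if anything falls off the work surface, if the arm or the gripper's body presses on something with over 40 N, if the wrist force passes 120 N, or if a joint passes its speed limit or range.

## Working session

There is one attempt and no reset: what is moved stays moved. The work goes in short steps, Python scripts to look and compute and a shell command to move; the robot and the scene stay as the last step left them, time stands still between calls to the robot, and variables do not carry over. Pictures are saved under pics/ and viewed, at most 10 in all, crops included, and the job is handed in when it is done.

```bash
mkdir -p pics; ls; cat > h.py <<'E'
import numpy as np, cv2
from bench import bot, cams, models
def cal(c):
    k=cams.calibration(c); R=cv2.Rodrigues(np.array(k["rvec"],float))[0]
    return np.array(k["K"],float),np.array(k["dist_coeffs"],float),R,np.array(k["tvec"],float).ravel()
def world(c,px,d,k=None):
    "px Nx2, d N depths -> Nx3 world"
    K,D,R,t=k or cal(c)
    u=cv2.undistortPoints(np.array(px,float).reshape(-1,1,2),K,D)[:,0]
    P=np.c_[u,np.ones(len(u))]*np.array(d,float).reshape(-1,1)
    return (P-t)@R
def cloud(c,depth,region,k=None):
    r,cc=np.nonzero(region&(depth>0)); return world(c,np.c_[cc,r],depth[r,cc],k)
def project(c,X,k=None):
    K,D,R,t=k or cal(c)
    return cv2.projectPoints(np.array(X,float).reshape(-1,1,3),cv2.Rodrigues(R)[0],t,K,D)[0][:,0]
E
python3 - <<'E'
from h import *
ims=[]
for c in ("scene","side"):
    im,d=cams.get_image(c); np.save(f"pics/{c}_d.npy",d); cv2.imwrite(f"pics/{c}0.png",im[...,::-1])
    for l in ("slat","short_offcut","thick_offcut","former","sleeve","brush"):
        for s in models.silhouettes(l,c):
            if s["score"]<.2: continue
            P=cloud(c,d,s["region"])
            if len(P)<5: print(c,l,"nodepth",s["pixel"]);continue
            top=P[P[:,2]>np.percentile(P[:,2],50)-.004]
            (cx,cy),(w,h),a=cv2.minAreaRect(top[:,:2].astype(np.float32))
            print(c,l,round(s["score"],2),np.round(s["pixel"]),"med",np.median(P,0).round(3),"z",np.percentile(P[:,2],[2,50,98]).round(3),"rect",np.round([cx,cy,w,h],3),round(a,1))
print(bot.observe())
E
```

```text
pics
scene slat 0.68 [308. 253.] med [ 0.617 -0.24   0.126] z [0.093 0.126 0.175] rect [ 0.595 -0.232  0.023  0.062] 74.5
scene slat 0.67 [226. 299.] med [ 0.45  -0.267  0.011] z [0.005 0.011 0.014] rect [ 0.449 -0.259  0.038  0.123] 12.9
scene slat 0.59 [211. 228.] med [0.344 0.023 0.008] z [-0.001  0.008  0.011] rect [0.343 0.028 0.038 0.091] 80.6
scene short_offcut 0.65 [246. 240.] med [ 0.457 -0.05   0.019] z [0.004 0.019 0.023] rect [ 0.456 -0.04   0.074  0.044] 67.8
scene thick_offcut 0.91 [220. 190.] med [0.341 0.196 0.024] z [0.002 0.024 0.033] rect [0.34  0.208 0.043 0.091] 85.8
scene former 0.89 [312. 230.] med [ 0.628 -0.056  0.071] z [0.011 0.071 0.133] rect [ 0.616 -0.094  0.209  0.063] 82.8
scene brush 0.9 [308. 256.] med [ 0.619 -0.24   0.122] z [0.094 0.122 0.175] rect [ 0.597 -0.233  0.022  0.066] 74.5
side slat 0.84 [325. 205.] med [ 0.447 -0.24   0.012] z [0.002 0.012 0.014] rect [ 0.448 -0.254  0.038  0.121] 11.9
side slat 0.84 [347. 271.] med [0.342 0.032 0.008] z [-0.001  0.008  0.01 ] rect [0.343 0.029 0.033 0.088] 80.6
side thick_offcut 0.73 [334. 317.] med [0
[... 669 characters left out ...]
me_s': 0.7, 'qpos': array([-1.23195162e+00,  3.13469793e-01, -4.70478659e-02,  1.21021314e+00,
       -9.06951026e-07,  1.57081531e+00]), 'qvel': array([ 1.50172556e-03,  5.29293785e-04, -1.48006189e-03, -3.80527934e-04,
       -8.14137151e-04,  5.25885673e-06]), 'joint_efforts': array([ 6.19233942e-04, -5.39289379e+01,  3.39982903e+01,  1.24491333e-03,
       -9.34396053e-05, -4.44887391e-06]), 'tcp_pos': array([ 0.1994449 , -0.56590229,  0.23134051]), 'tool_rot': array([3.14152712e+00, 9.05707193e-07, 3.38825727e-01]), 'wrist_force': array([-0.69748628,  0.06256373, -0.35534339]), 'torque': array([ 0.00186313,  0.01895634, -0.04555774]), 'grip_force': 0.0, 'finger_gap': 1.0040238046631986}
```

View pics/scene0.png

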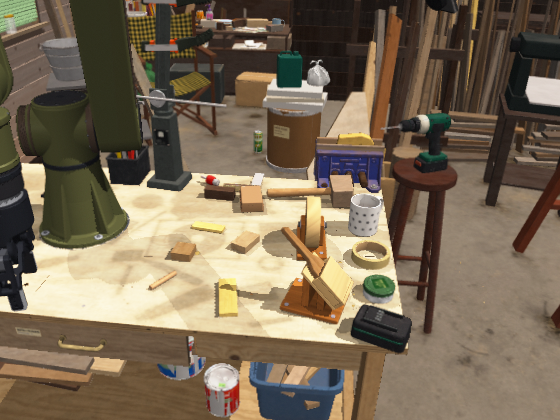

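View pics/side0.png

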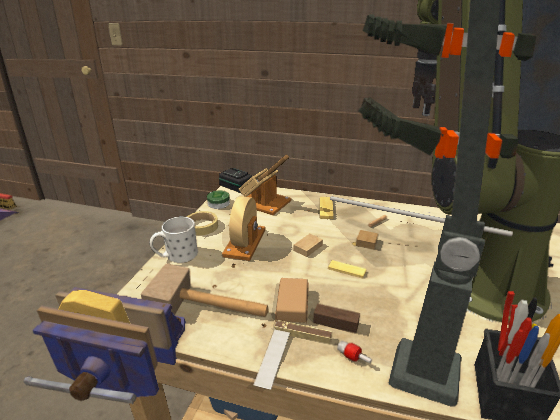

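The scene picture shows three slat-like strips or offcuts: a yellow strip at (226,299), a shorter yellow strip at (209,227) and a small stick at (163,280). The short offcut is at (245,241), the former at (312,225), and the sleeve with the brush at (315,285). The strip at (226,299) measures 38 x 122 mm and 12 mm high. The one at (209,227) measures only 36 x 90 mm. I choose (226,299), and will check it in a crop while I fit the former and the brush.

```bash
cat > fit.py <<'E'
from h import *
from scipy.optimize import least_squares
def grab(lab,pick,cams_=("scene","side")):
    out=[]
    for c in cams_:
        im,d=cams.get_image(c)
        ss=[s for s in models.silhouettes(lab,c) if np.linalg.norm(np.subtract(s["pixel"],pick[c]))<30]
        if ss: out.append(cloud(c,d,cv2.erode(ss[0]["region"].astype(np.uint8),np.ones((3,3)))>0))
    return out
def boxsd(q,h):
    q=np.abs(q)-h
    return np.linalg.norm(np.maximum(q,0),axis=1)+np.minimum(q.max(1),0)
def disc_res(p,P):
    c,s=np.cos(p[2]),np.sin(p[2]); d=P[:,:2]-p[:2]
    x=d[:,0]*c+d[:,1]*s; y=-d[:,0]*s+d[:,1]*c; z=P[:,2]-.068
    q=np.c_[np.hypot(y,z)-.065,np.abs(x)-.017]
    return np.linalg.norm(np.maximum(q,0),axis=1)+np.minimum(q.max(1),0)
def brush_frame(p):
    a=p[3]; e=np.array([np.cos(a),np.sin(a),0]); z=np.array([0,0,1.]); r=.70711
    y=-r*e+r*z; n=r*e+r*z; return np.cross(y,n),y,n
def brush_res(p,P):   # p: grip point xyz, sleeve yaw
    X,Y,N=brush_frame(p); d=P-p[:3]
    x,y,n=d@X,d@Y,d@N; yb=y+.050
    hw=np.clip(.026-(yb+.030)*(.0185/.126),.0075,.026)
    return boxsd(np.c_[x,y-.0,n],np.c_[hw,np.full(len(x),.0465),np.full(len(x),.0068)])
E
python3 - <<'E'
from fit import *
F=grab("former",dict(scene=(312,230),side=(242,228)))
for tag,PP in (("scene",F[:1]),("side",F[1:]),("both",F)):
    P=np.vstack(PP); P=P[P[:,2]>.082]
    r=least_squares(disc_res,[.62,-.02,.0],args=(P,),loss="soft_l1",f_scale=.002)
    print("former",tag,len(P),r.x.round(4),np.degrees(r.x[2]).round(1),"rms",np.sqrt(np.mean(r.fun**2)).round(4))
B=grab("brush",dict(scene=(308,256),side=(272,169)))
for tag,PP in (("scene",B[:1]),("side",B[1:]),("both",B)):
    P=np.vstack(PP); P=P[(P[:,2]>.115)&(P[:,2]<.2)]   # handle part only
    best=min((least_squares(brush_res,[.6,-.225,.14,a],args=(P,),loss="soft_l1",f_scale=.002) for a in (-.6,-.3,0,.3)),key=lambda r:r.cost)
    p=best.x; print("brush grip",tag,len(P),p.round(4),np.degrees(p[3]).round(1),"rms",np.sqrt(np.mean(best.fun**2)).round(4),"tip z",(p[:3]-.146*brush_frame(p)[1]).round(3))
im=cv2.imread("pics/scene0.png")[190:340,140:360]; cv2.imwrite("pics/crop1.png",cv2.resize(im,None,fx=3.6,fy=3.6,interpolation=cv2.INTER_CUBIC))
E
```

```text
former scene 474 [ 0.6244 -0.0142  0.0699] 4.0 rms 0.0019
former side 567 [ 0.625  -0.0156  0.0544] 3.1 rms 0.0013
former both 1041 [ 0.6249 -0.0149  0.0545] 3.1 rms 0.0017
brush grip scene 277 [ 0.5986 -0.2271  0.1399 -0.092 ] -5.3 rms 0.0014 tip z [ 0.701 -0.237  0.037]
brush grip side 72 [ 0.5978 -0.2367  0.1422 -0.4272] -24.5 rms 0.0014 tip z [ 0.692 -0.279  0.039]
brush grip both 349 [ 0.5956 -0.2363  0.1397 -0.4529] -25.9 rms 0.002 tip z [ 0.688 -0.281  0.036]
```

View pics/crop1.png

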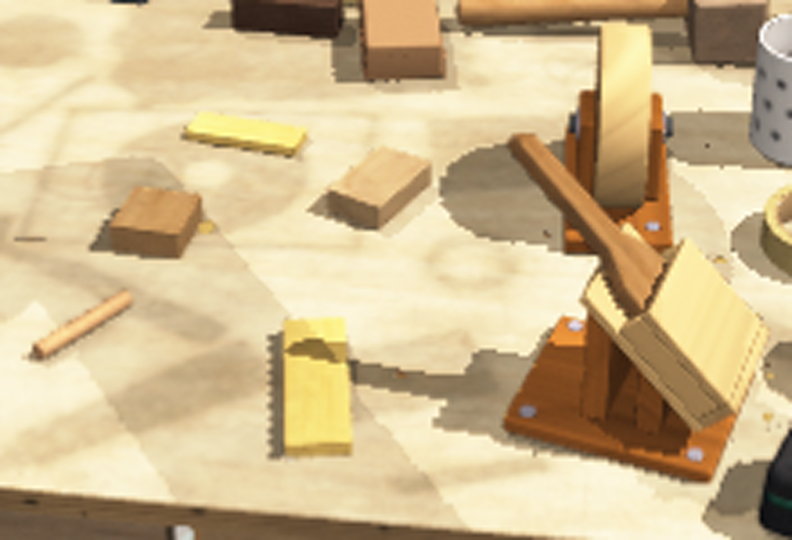

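The crop confirms it: the larger yellow slat is at scene (226,299), and the small look-alike at (208,228) is clearly shorter. I'm approaching above the slat.

```bash
python3 -m pendant '[{"x":32,"y":38,"z":-5,"spin":-10},{"x":65,"y":78,"z":-10,"spin":-20},{"x":98,"y":118,"z":-15,"spin":-30},{"x":131,"y":158,"z":-20,"spin":-40},{"x":160,"y":195,"z":-25,"spin":-50}]' 0 60
python3 -m pendant '[{"x":30,"y":38,"z":-10,"spin":-10},{"x":60,"y":75,"z":-20,"spin":-20},{"x":80,"y":100,"z":-35,"spin":-30},{"x":90,"y":114,"z":-45,"spin":-40},{"x":90,"y":114,"z":-45,"spin":-47}]'
python3 - <<'E'
from h import *
o=bot.observe(); print(o["tcp_pos"].round(4),np.degrees(o["tool_rot"]).round(1),o["time_s"])
k=cal("wrist"); im,d=cams.get_image("wrist"); cv2.imwrite("pics/w1.png",im[...,::-1])
print("cam",(-k[2].T@k[3]).round(3))
for s in models.silhouettes("slat","wrist"):
    P=cloud("wrist",d,s["region"],k)
    if len(P)<20: continue
    top=P[np.abs(P[:,2]-.012)<.004]
    if len(top)<20: continue
    print(round(s["score"],2),s["pixel"],P.shape,np.percentile(P[:,2],[5,50,95]).round(3),cv2.minAreaRect(top[:,:2].astype(np.float32)))
E
```

```text
time_s: 1.72
tcp_pos: [0.3604, -0.3695, 0.2063]
tool_rot: [-3.142, -0.001, -0.539]
wrist_force: [0.1, -0.4, 0.1]
finger_gap: 0.998
grip_force: 0.0
time_s: 2.35
tcp_pos: [0.3032, -0.368, 0.1665]
tool_rot: [-2.993, 0.019, -0.984]
wrist_force: [-0.4, -0.2, 1.2]
finger_gap: 0.999
grip_force: 0.0
[ 0.3032 -0.368   0.1665] [-171.5    1.1  -56.4] 2.35
cam [ 0.334 -0.453  0.305]
0.78 [138.1, 184.3] (4011, 3) [0.005 0.011 0.013] ((0.4495220184326172, -0.2580907344818115), (0.04074070602655411, 0.12097290903329849), 11.650044441223145)
0.41 [18.8, 118.5] (4044, 3) [0.003 0.011 0.013] ((0.6165082454681396, -0.2382073700428009), (0.11031532287597656, 0.07683704048395157), 75.2635726928711)
```

View pics/w1.png

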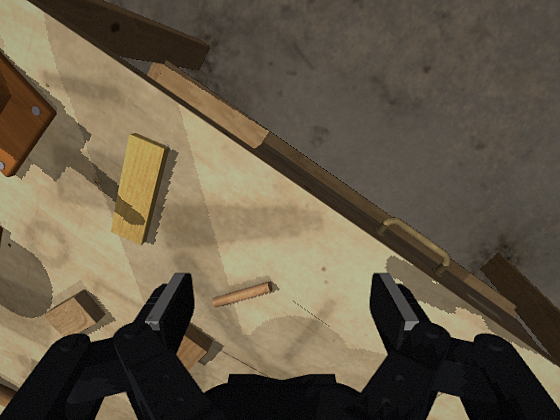

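```bash
python3 - <<'E'
from h import *
o=bot.observe(); print(o["qpos"].round(3),o["qvel"].round(3),o["tcp_pos"])
E
python3 -m pendant '[{},{},{}]'
python3 - <<'E'
from h import *
o=bot.observe(); print(o["qpos"].round(3),o["tcp_pos"],np.degrees(o["tool_rot"]))
E
```

```text
[-0.987  0.135 -0.434  1.021  0.148  3.141] [ 0.043  0.006  0.029 -0.004  0.015 -0.001] [ 0.30168357 -0.36808246  0.16639883]
[-0.987  0.135 -0.434  1.021  0.148  3.141] [ 0.30168357 -0.36808246  0.16639883] [-171.53337725    1.12825715  -56.47851542]$[0]: bad value
```

Joint 6 hit its limit, so I'm turning the other way (a half turn gives the same grasp).

```bash
python3 -m pendant '[{"spin":10},{"spin":20},{"spin":30},{"spin":40},{"spin":50}]'
python3 - <<'E'
from h import *
o=bot.observe(); print(o["qpos"].round(3),o["tcp_pos"],np.degrees(o["tool_rot"]))
E
```

```text
[-0.987  0.135 -0.434  1.021  0.148  3.141] [ 0.30168357 -0.36808246  0.16639883] [-171.53337725    1.12825715  -56.47851542]$[0]: bad value
```

```bash
python3 -m pendant '[{"x":0,"y":0,"z":0,"spin":10},{"x":0,"y":0,"z":0,"spin":20},{"x":0,"y":0,"z":0,"spin":30},{"x":0,"y":0,"z":0,"spin":40},{"x":0,"y":0,"z":0,"spin":50}]'
python3 - <<'E'
from h import *
o=bot.observe(); print(o["qpos"].round(3),o["tcp_pos"],np.degrees(o["tool_rot"]))
E
```

```text
time_s: 3.08
tcp_pos: [0.3047, -0.368, 0.1671]
tool_rot: [-2.994, 0.018, -0.102]
wrist_force: [-0.8, 1.0, -0.1]
finger_gap: 1.004
grip_force: 0.0
[-0.939  0.227 -0.322  1.143  0.086  2.301] [ 0.30473928 -0.36796577  0.16711447] [-171.52933981    1.00685892   -5.8640744 ]
```

The command pose keeps the residual tilt of 8.5° from that limit. I can trade it back at the outer reach limit, with the tool turned so the tilt lies in the radial plane. I'm moving outward over the free side of the bench.

```bash
python3 -m pendant '[{"x":30,"y":-40,"z":10,"spin":10},{"x":60,"y":-80,"z":20,"spin":20},{"x":90,"y":-120,"z":30,"spin":30},{"x":120,"y":-160,"z":30,"spin":40},{"x":150,"y":-200,"z":30,"spin":44}]'
python3 - <<'E'
from h import *
o=bot.observe(); print(o["qpos"].round(3),o["tcp_pos"],np.degrees(o["tool_rot"]), np.degrees(np.arctan2(o["tcp_pos"][1],o["tcp_pos"][0])),np.hypot(*o["tcp_pos"][:2]))
E
```

```text
time_s: 3.7
tcp_pos: [0.4563, -0.5686, 0.1971]
tool_rot: [-2.995, 0.018, 0.664]
wrist_force: [0.4, -0.6, -0.3]
finger_gap: 1.003
grip_force: 0.0
[-0.888  0.736  0.534  1.516 -0.015  1.593] [ 0.45632933 -0.56859353  0.19713121] [-171.59044573    1.03305712   38.02299904] -51.25093335297897 0.7290645092427869
```

```bash
python3 -m pendant '[{"x":30,"y":-37,"z":0,"spin":0},{"x":55,"y":-68,"z":0,"spin":0},{"x":75,"y":-93,"z":0,"spin":0},{"x":75,"y":-93,"z":0,"spin":0}]'
python3 - <<'E'
from h import *
o=bot.observe(); print(o["qpos"].round(3),o["tcp_pos"],np.degrees(o["tool_rot"]), np.hypot(*o["tcp_pos"][:2]))
E
```

```text
time_s: 4.2
tcp_pos: [0.5187, -0.6464, 0.1806]
tool_rot: [-2.993, 0.018, 0.66]
wrist_force: [-0.2, 0.9, -0.2]
finger_gap: 0.999
grip_force: 0.0
[-0.889  1.12   1.242  1.841 -0.015  1.595] [ 0.51867814 -0.64638983  0.18060546] [-171.46551983    1.03655284   37.82908429] 0.8287622250370702
```

```bash
python3 -m pendant '[{"x":30,"y":-37,"z":0,"spin":0},{"x":60,"y":-74,"z":0,"spin":0},{"x":60,"y":-74,"z":0,"spin":0}]'
python3 - <<'E'
from h import *
o=bot.observe(); print(o["qpos"].round(3),o["tcp_pos"],np.degrees(o["tool_rot"]), np.hypot(*o["tcp_pos"][:2]))
E
```

```text
time_s: 4.58
tcp_pos: [0.5452, -0.6804, 0.1691]
tool_rot: [-3.079, 0.016, 0.659]
wrist_force: [-0.2, 0.7, 0.5]
finger_gap: 1.004
grip_force: 0.0
[-0.89   1.132  1.25   1.751 -0.015  1.594] [ 0.54518992 -0.68037091  0.16908907] [-176.427149      0.94447961   37.75250298] 0.8718581398536887
```

```bash
python3 -m pendant '[{"x":20,"y":-25,"z":0,"spin":0},{"x":35,"y":-43,"z":0,"spin":0}]'
python3 - <<'E'
from h import *
o=bot.observe(); print(o["qpos"].round(3),o["tcp_pos"],np.degrees(o["tool_rot"]), np.hypot(*o["tcp_pos"][:2]))
E
```

```text
time_s: 4.82
tcp_pos: [0.5596, -0.6989, 0.1568]
tool_rot: [-3.12, 0.016, 0.658]
wrist_force: [-0.0, -0.5, 0.2]
finger_gap: 1.004
grip_force: 0.0
[-0.89   1.145  1.25   1.697 -0.015  1.594] [ 0.55959555 -0.69885151  0.15677811] [-178.78367998    0.89956431   37.72035248] 0.895288000656922
```

```bash
python3 -m pendant '[{"x":18,"y":-22,"z":0,"spin":0}]'
python3 - <<'E'
from h import *
o=bot.observe(); print(o["qpos"].round(3),o["tcp_pos"],np.degrees(o["tool_rot"]), np.hypot(*o["tcp_pos"][:2]))
E
python3 -m pendant '[{"x":-15,"y":50,"z":10,"spin":10},{"x":-30,"y":105,"z":20,"spin":20},{"x":-45,"y":160,"z":20,"spin":30},{"x":-60,"y":215,"z":20,"spin":40},{"x":-75,"y":270,"z":10,"spin":50}]'
python3 - <<'E'
from h import *
o=bot.observe(); print(o["qpos"].round(3),o["tcp_pos"],np.degrees(o["tool_rot"]))
E
```

```text
time_s: 4.95
tcp_pos: [0.5671, -0.708, 0.1504]
tool_rot: [-3.141, 0.015, 0.658]
wrist_force: [1.3, -0.4, -0.4]
finger_gap: 1.001
grip_force: 0.0
[-0.89   1.152  1.249  1.67  -0.015  1.593] [ 0.56707188 -0.70800841  0.15038022] [-179.95820339    0.87488228   37.71654196] 0.9071088264114485
time_s: 5.58
tcp_pos: [0.4992, -0.4637, 0.1642]
tool_rot: [-3.142, 0.017, 1.455]
wrist_force: [1.3, 0.5, 0.6]
finger_gap: 1.0
grip_force: 0.0
[-0.742  0.489  0.056  1.128 -0.014  0.944] [ 0.49924668 -0.46374095  0.16419421] [-179.99529921    0.99528496   83.39087448]
```

```bash
python3 -m pendant '[{"x":-14,"y":55,"z":-20,"spin":8},{"x":-28,"y":110,"z":-40,"spin":14.3},{"x":-40,"y":165,"z":-70,"spin":14.3},{"x":-42.5,"y":180,"z":-100,"spin":14.3},{"x":-42.5,"y":180,"z":-100,"spin":14.3}]'
python3 - <<'E'
from h import *
o=bot.observe(); print(o["qpos"].round(3),o["tcp_pos"],np.degrees(o["tool_rot"]))
k=cal("wrist"); im,d=cams.get_image("wrist"); cv2.imwrite("pics/w2.png",im[...,::-1])
for s in models.silhouettes("slat","wrist"):
    P=cloud("wrist",d,s["region"],k); top=P[np.abs(P[:,2]-.012)<.004] if len(P) else P
    if len(top)<50: continue
    print(round(s["score"],2),np.round(s["pixel"]),cv2.minAreaRect(top[:,:2].astype(np.float32)))
E
```

```text
time_s: 6.2
tcp_pos: [0.4552, -0.283, 0.0616]
tool_rot: [-3.136, 0.013, 1.701]
wrist_force: [0.9, -0.9, 0.2]
finger_gap: 1.002
grip_force: 0.0
[-0.548  0.322 -0.449  0.796 -0.014  0.893] [ 0.45515565 -0.28301265  0.06159457] [-179.66255674    0.76021208   97.455365  ]
0.65 [276. 184.] ((0.449745774269104, -0.25779855251312256), (0.04026084393262863, 0.11986523866653442), 11.574069023132324)
```

```bash
python3 -m pendant '[{"x":0,"y":0,"z":-20,"spin":0},{"x":0,"y":0,"z":-20,"spin":0},{"x":0,"y":0,"z":-20,"spin":0}]' 0.25
```

```text
time_s: 6.68
tcp_pos: [0.4576, -0.2861, 0.0442]
tool_rot: [-3.14, 0.017, 1.698]
wrist_force: [0.6, -0.6, 0.3]
finger_gap: 0.753
grip_force: 0.0
```

```bash
python3 -m pendant '[{"x":-8,"y":28.3,"z":0,"spin":4.3},{"x":-8,"y":28.3,"z":-25,"spin":4.3},{"x":-8,"y":28.3,"z":-40,"spin":4.3},{"x":-8,"y":28.3,"z":-43,"spin":4.3}]' 0.25
```

```text
time_s: 7.18
tcp_pos: [0.4484, -0.2567, -0.0004]
tool_rot: [-3.138, 0.015, 1.774]
wrist_force: [1.1, 0.6, -0.3]
finger_gap: 0.748
grip_force: 0.0
```

```bash
python3 -m pendant '[{"x":0,"y":0,"z":0,"spin":0},{"x":0,"y":0,"z":0,"spin":0},{"x":0,"y":0,"z":0,"spin":0}]' 1 40
python3 -m pendant '[{"x":0,"y":0,"z":15,"spin":0},{"x":0,"y":0,"z":50,"spin":0},{"x":0,"y":0,"z":100,"spin":0},{"x":0,"y":0,"z":150,"spin":0},{"x":0,"y":0,"z":190,"spin":0}]'
python3 - <<'E'
from h import *
o=bot.observe(); print(o["tcp_pos"],np.degrees(o["tool_rot"]))
k=cal("wrist"); im,d=cams.get_image("wrist"); cv2.imwrite("pics/w3.png",im[...,::-1])
for s in models.silhouettes("slat","wrist")[:3]:
    P=cloud("wrist",d,s["region"],k)
    if len(P)<50: continue
    c=P.mean(0); u,S,V=np.linalg.svd(P-c,full_matrices=False)
    print(round(s["score"],2),np.round(s["pixel"]),len(P),P.mean(0).round(4),V[2].round(3),cv2.minAreaRect(P[:,:2].astype(np.float32)))
E
```

```text
time_s: 7.55
tcp_pos: [0.4493, -0.2571, 0.0008]
tool_rot: [-3.139, 0.016, 1.774]
wrist_force: [-0.1, -0.7, 3.8]
finger_gap: 0.458
grip_force: 40.7
time_s: 8.18
tcp_pos: [0.4489, -0.2567, 0.1934]
tool_rot: [-3.14, 0.017, 1.774]
wrist_force: [0.3, -0.7, -0.2]
finger_gap: 0.454
grip_force: 40.3
[ 0.44893297 -0.25667995  0.19337847] [-179.92218972    0.96815681  101.65091422]
0.76 [280. 259.] 17637 [ 0.4467 -0.2469  0.2038] [-0.007  0.003  1.   ] ((0.448333740234375, -0.2791442573070526), (0.16845610737800598, 0.06095173582434654), 89.99750518798828)
0.59 [502. 238.] 1467 [ 0.5987 -0.2283  0.1431] [ 0.686 -0.113  0.719] ((0.6296907663345337, -0.24254141747951508), (0.05099547281861305, 0.14213678240776062), 79.87997436523438)
```

View pics/w3.png

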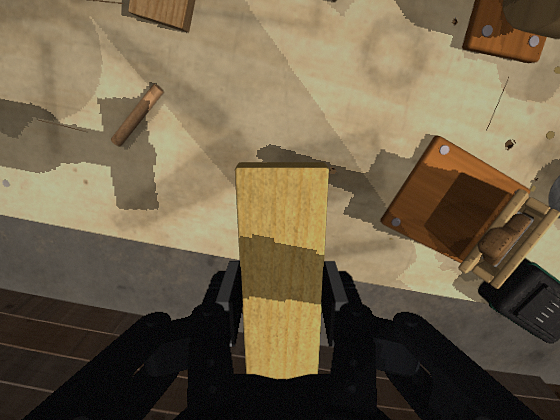

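The wrist picture shows the slat held level and central in the fingers at (280,270). The sleeve is at the lower right, around (500,240). I'm moving to the former and taking one closer fit of it on the way.

```bash
python3 -m pendant '[{"x":25,"y":35,"z":10,"spin":-4},{"x":55,"y":75,"z":10,"spin":-8.3},{"x":88,"y":121,"z":10,"spin":-8.3},{"x":110,"y":152,"z":10,"spin":-8.3},{"x":110,"y":152,"z":10,"spin":-8.3}]'
python3 - <<'E'
from fit import *
o=bot.observe(); print(o["tcp_pos"],np.degrees(o["tool_rot"]))
k=cal("wrist"); im,d=cams.get_image("wrist")
P=cloud("wrist",d,np.ones(d.shape,bool),k)
Q=P[(P[:,2]>.085)&(P[:,2]<.137)&(np.hypot(P[:,0]-.625,P[:,1]+.015)<.085)]
print(len(Q), "zmax",np.percentile(Q[:,2],99))
if len(Q)>50:
    r=least_squares(disc_res,[.625,-.015,.06],args=(Q,),loss="soft_l1",f_scale=.002); print(r.x.round(4),np.degrees(r.x[2]).round(2),np.sqrt(np.mean(r.fun**2)).round(4),Q.min(0),Q.max(0))
B=P[(P[:,2]>.115)&(P[:,2]<.18)&(np.hypot(P[:,0]-.6,P[:,1]+.23)<.06)]
if len(B)>50:
    best=min((least_squares(brush_res,[.6,-.225,.14,a],args=(B,),loss="soft_l1",f_scale=.002) for a in (-.4,-.2,0)),key=lambda r:r.cost)
    print("brush",len(B),best.x.round(4),np.degrees(best.x[3]).round(1),np.sqrt(np.mean(best.fun**2)).round(4))
E
```

```text
time_s: 8.9
tcp_pos: [0.5594, -0.1023, 0.1996]
tool_rot: [-3.138, 0.015, 1.633]
wrist_force: [-0.6, 0.4, -0.8]
finger_gap: 0.45
grip_force: 40.4
[ 0.55940564 -0.10225195  0.19960269] [-179.7901084     0.84357365   93.57003147]
10412 zmax 0.13302925755415662
[ 0.6251 -0.0153  0.0576] 3.3 0.0009 [ 0.60409402 -0.07764765  0.08503358] [0.6441469  0.04739489 0.1346202 ]
brush 227 [ 0.5917 -0.2346  0.1444 -0.481 ] -27.6 0.0007
```

```bash
python3 -m pendant '[{"x":33,"y":45,"z":0,"spin":0},{"x":66,"y":89,"z":0,"spin":0},{"x":66,"y":89,"z":-20,"spin":0},{"x":66,"y":89,"z":-35,"spin":0},{"x":66,"y":89,"z":-40,"spin":0}]'
python3 -m pendant '[{"x":0,"y":0,"z":0,"spin":0},{"x":0,"y":0,"z":0,"spin":0}]'
python3 - <<'E'
from h import *
o=bot.observe(); print(o["tcp_pos"].round(4),np.degrees(o["tool_rot"]).round(2),o["wrist_force"].round(2))
E
```

```text
time_s: 9.57
tcp_pos: [0.623, -0.0167, 0.1587]
tool_rot: [-3.136, 0.015, 1.628]
wrist_force: [-0.7, 0.4, -0.7]
finger_gap: 0.458
grip_force: 40.5
time_s: 9.82
tcp_pos: [0.6249, -0.0161, 0.1609]
tool_rot: [-3.14, 0.015, 1.628]
wrist_force: [-0.1, -0.2, -0.1]
finger_gap: 0.453
grip_force: 40.5
[ 0.6249 -0.0161  0.1609] [-179.88    0.89   93.3 ] [-0.08 -0.22 -0.1 ]
```

```bash
python3 -m pendant '[{"x":0,"y":1,"z":-12,"spin":0},{"x":0,"y":1,"z":-22,"spin":0},{"x":0,"y":1,"z":-25,"spin":0},{"x":0,"y":1,"z":-25,"spin":0}]'
python3 -m pendant '[{"x":0,"y":0,"z":-1,"spin":0},{"x":0,"y":0,"z":-1,"spin":0}]'
```

```text
time_s: 10.32
tcp_pos: [0.6244, -0.0145, 0.1347]
tool_rot: [-3.138, 0.015, 1.629]
wrist_force: [-0.5, 0.1, -1.0]
finger_gap: 0.455
grip_force: 40.5
time_s: 10.58
tcp_pos: [0.6248, -0.0145, 0.1341]
tool_rot: [-3.139, 0.015, 1.629]
wrist_force: [-0.5, 0.2, -0.4]
finger_gap: 0.457
grip_force: 40.5
```

```bash
python3 -m pendant '[{"x":0,"y":-0.5,"z":-1,"spin":0},{"x":0,"y":-0.5,"z":-1,"spin":0}]'
python3 -m pendant '[{"x":0,"y":0,"z":-1,"spin":0},{"x":0,"y":0,"z":-1,"spin":0}]'
```

```text
time_s: 10.82
tcp_pos: [0.6249, -0.0147, 0.1338]
tool_rot: [-3.139, 0.015, 1.629]
wrist_force: [-2.4, 1.3, 4.7]
finger_gap: 0.455
grip_force: 41.0
time_s: 11.08
tcp_pos: [0.6249, -0.0147, 0.1337]
tool_rot: [-3.14, 0.015, 1.629]
wrist_force: [-4.1, 1.7, 11.6]
finger_gap: 0.455
grip_force: 41.7
```

```bash
python3 -m pendant '[{"x":0,"y":0,"z":1.2,"spin":0},{"x":0,"y":0,"z":1.2,"spin":0}]' - 20
python3 -m pendant '[{"x":0,"y":0,"z":0,"spin":0},{"x":0,"y":0,"z":0,"spin":0},{"x":0,"y":0,"z":0,"spin":0}]' 0.3
python3 - <<'E'
from h import *
im,d=cams.get_image("side"); cv2.imwrite("pics/s2.png",cv2.resize(im[140:290,150:350],None,fx=4,fy=4)[...,::-1])
E
```

```text
time_s: 11.32
tcp_pos: [0.6249, -0.015, 0.1338]
tool_rot: [-3.139, 0.015, 1.629]
wrist_force: [-2.0, 0.5, 6.2]
finger_gap: 0.456
grip_force: 41.2
time_s: 11.7
tcp_pos: [0.6245, -0.0151, 0.1329]
tool_rot: [-3.138, 0.015, 1.629]
wrist_force: [-0.9, 0.5, 0.1]
finger_gap: 0.702
grip_force: 0.0
```

View pics/s2.png

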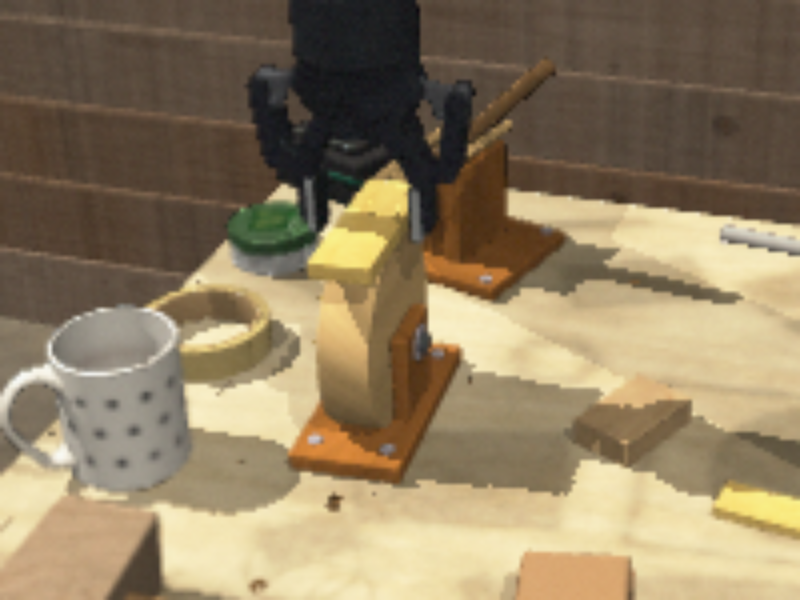

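The side picture shows the slat lying across the former's crown (about (365,235) in the crop) between the opened fingers. I'm backing off upward, then moving to look at the brush and check the slat.

```bash
python3 -m pendant '[{"x":0,"y":0,"z":15,"spin":0},{"x":0,"y":0,"z":50,"spin":0},{"x":0,"y":0,"z":100,"spin":10},{"x":0,"y":-20,"z":140,"spin":20},{"x":0,"y":-60,"z":150,"spin":30}]'
python3 -m pendant '[{"x":0,"y":-45,"z":0,"spin":10},{"x":0,"y":-90,"z":0,"spin":20},{"x":0,"y":-130,"z":0,"spin":30},{"x":0,"y":-150,"z":0,"spin":40},{"x":0,"y":-160,"z":0,"spin":40}]' 0
python3 - <<'E'
from fit import *
o=bot.observe(); print(o["qpos"].round(2),o["tcp_pos"].round(4),np.degrees(o["tool_rot"]).round(2))
for c in ("side","scene"):
    im,d=cams.get_image(c); P=cloud(c,d,np.ones(d.shape,bool))
    T=P[(P[:,2]>.136)&(P[:,2]<.16)&(np.abs(P[:,0]-.625)<.04)&(np.abs(P[:,1]+.015)<.08)]
    m=T.mean(0);V=np.linalg.svd(T-m,full_matrices=False)[2]; print(c,"slat",len(T),cv2.minAreaRect(T[:,:2].astype(np.float32)),V[0].round(3),V[2].round(3))
k=cal("wrist"); im,d=cams.get_image("wrist"); cv2.imwrite("pics/w4.png",im[...,::-1]); np.save("pics/w4d.npy",d); np.savez("pics/w4k.npz",*k)
B=[s for s in models.silhouettes("brush","wrist") if s["score"]>.3]
for s in B[:2]:
    P=cloud("wrist",d,cv2.erode(s["region"].astype(np.uint8),np.ones((3,3)))>0,k); P=P[(P[:,2]>.1)&(P[:,2]<.19)]
    print(round(s["score"],2),np.round(s["pixel"]),len(P),P.mean(0))
    if len(P)<100: continue
    N=np.linalg.svd(P-P.mean(0),full_matrices=False)[2]; print(N.round(3))
    b=min((least_squares(brush_res,[.597,-.23,.14,a],args=(P,),loss="soft_l1",f_scale=.002) for a in (-.5,-.2,0)),key=lambda r:r.cost)
    print("brush",b.x.round(4),np.degrees(b.x[3]).round(1),np.sqrt(np.mean(b.fun**2)).round(4))
for s in models.silhouettes("sleeve","wrist")[:1]:
    P=cloud("wrist",d,s["region"],k); Q=P[np.abs(P[:,2]-.012)<.004]
    print("foot",len(Q),cv2.minAreaRect(Q[:,:2].astype(np.float32)) if len(Q)>9 else "")
E
```

```text
time_s: 12.38
tcp_pos: [0.6265, -0.0747, 0.2883]
tool_rot: [3.139, 0.02, 2.161]
wrist_force: [0.6, -1.1, -1.5]
finger_gap: 0.697
grip_force: 0.0
time_s: 13.0
tcp_pos: [0.6246, -0.2363, 0.2842]
tool_rot: [-3.138, 0.016, 2.848]
wrist_force: [0.0, 0.9, -1.1]
finger_gap: 1.002
grip_force: 0.0
[-0.36  0.42  0.22  1.36 -0.   -0.07] [ 0.6246 -0.2363  0.2842] [-179.82    0.93  163.16]
side slat 436 ((0.6241925358772278, -0.014465078711509705), (0.04115891829133034, 0.1234205961227417), 2.808772563934326) [-0.044  0.999 -0.009] [-0.044  0.007  0.999]
scene slat 387 ((0.6251153945922852, -0.01713583618402481), (0.03880667686462402, 0.12270355224609375), 2.7589111328125) [0.006 0.999 0.033] [ 0.018 -0.033  0.999]
0.56 [276. 182.] 1681 [ 0.60653384 -0.23411007  0.14043932]
[[ 0.689 -0.181 -0.701]
 [-0.249 -0.968  0.004]
 [ 0.68  -0.172  0.713]]
brush [ 0.6021 -0.2311  0.1366 -0.2271] -13.0 0.0033
foot 2624 ((0.6429832577705383, -0.2442147433757782), (0.11025646328926086, 0.12959948182106018), 74.76383209228516)
```

View pics/w4.png

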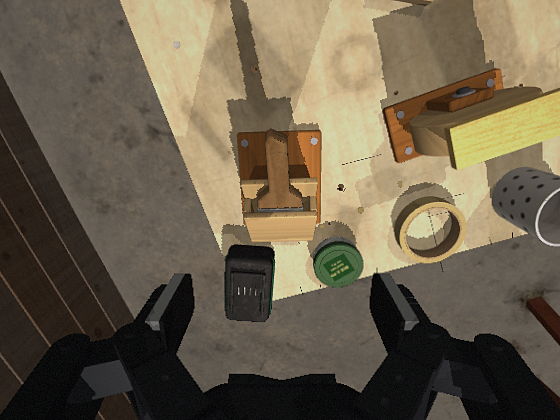

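The wrist picture shows the brush handle pointing up the image at (278,160) in the sleeve (280,200), and the slat lying on the former at (505,125). Both cameras measure the slat level and centred. The sleeve foot gives a yaw of -15.2°, so I'm refitting the handle with that fixed.

```bash
python3 - <<'E'
from fit import *
d=np.load("pics/w4d.npy"); z=np.load("pics/w4k.npz"); k=tuple(z[f"arr_{i}"] for i in range(4))
P=cloud("wrist",d,np.ones(d.shape,bool),k)
a=np.radians(-15.0); e=np.array([np.cos(a),np.sin(a)]); l=np.array([-np.sin(a),np.cos(a)])
f=np.array([.643,-.2442])
H=P[(P[:,2]>.118)&(P[:,2]<.2)&(np.abs((P[:,:2]-f)@l)<.04)&(np.abs((P[:,:2]-f)@e)<.13)]
s=(H[:,:2]-f)@e; t=(H[:,:2]-f)@l
n=(s+H[:,2])*.7071; y=(H[:,2]-s)*.7071
print(len(H),"n pct",np.percentile(n,[5,25,50,75,95]).round(4),"y max",np.percentile(y,[98,99.5,100]).round(4))
for y0 in np.arange(y.max()-.08,y.max(),.01):
    m=(y>y0)&(y<y0+.01)&(n>np.median(n)-.004)
    if m.sum()>5: print("y",y0.round(3),"width",np.ptp(t[m]).round(4),"mid",((t[m].max()+t[m].min())/2).round(4),"n",np.median(n[m]).round(4))
ye=np.percentile(y,99.5); yg=ye-.0465; ng=np.median(n)-.0065
sg=(ng-yg)*.7071; zg=(ng+yg)*.7071
print("grip",(f+sg*e).round(4),zg.round(4))
E
```

```text
1364 n pct [0.0663 0.0723 0.073  0.0734 0.0738] y max [0.1812 0.1816 0.1825]
y 0.103 width 0.0208 mid 0.0001 n 0.0731
y 0.113 width 0.0207 mid 0.0002 n 0.0731
y 0.123 width 0.0197 mid -0.0002 n 0.0732
y 0.133 width 0.0195 mid 0.0001 n 0.0731
y 0.143 width 0.0194 mid 0.0001 n 0.0731
y 0.153 width 0.0183 mid -0.0 n 0.0732
y 0.163 width 0.0182 mid 0.0001 n 0.0731
y 0.173 width 0.0166 mid 0.0001 n 0.0722
grip [ 0.5962 -0.2316] 0.1425
```

```bash
python3 -m pendant '[{"x":-28,"y":5,"z":-30,"spin":1.8},{"x":-28,"y":5,"z":-80,"spin":1.8},{"x":-28,"y":5,"z":-125,"spin":1.8},{"x":-28,"y":5,"z":-150,"spin":1.8},{"x":-28,"y":5,"z":-158,"spin":1.8}]' 0.3
python3 -m pendant '[{"x":0,"y":0,"z":0,"spin":0},{"x":0,"y":0,"z":0,"spin":0}]'
```

```text
time_s: 13.88
tcp_pos: [0.5956, -0.2285, 0.1236]
tool_rot: [-3.139, 0.012, 2.883]
wrist_force: [0.3, -0.1, 0.0]
finger_gap: 0.702
grip_force: 0.0
time_s: 14.12
tcp_pos: [0.5978, -0.2302, 0.1269]
tool_rot: [-3.138, 0.018, 2.883]
wrist_force: [-0.1, 0.0, 0.4]
finger_gap: 0.701
grip_force: 0.0
```

```bash
python3 -m pendant '[{"x":-1.5,"y":-1.5,"z":-3,"spin":0},{"x":-1.5,"y":-1.5,"z":-3,"spin":0}]'
python3 -m pendant '[{"x":0,"y":0,"z":0,"spin":0},{"x":0,"y":0,"z":0,"spin":0},{"x":0,"y":0,"z":0,"spin":0},{"x":0,"y":0,"z":0,"spin":0}]' 1 60
python3 -m pendant '[{"x":-7,"y":2,"z":7,"spin":0},{"x":-20.5,"y":5.5,"z":21,"spin":0},{"x":-34,"y":9,"z":35,"spin":0},{"x":-48,"y":13,"z":49.5,"spin":0}]'
```

```text
time_s: 14.38
tcp_pos: [0.5952, -0.2318, 0.1226]
tool_rot: [-3.138, 0.016, 2.882]
wrist_force: [0.1, 0.6, -0.4]
finger_gap: 0.698
grip_force: 0.0
time_s: 14.88
tcp_pos: [0.5953, -0.2316, 0.1228]
tool_rot: [-3.138, 0.016, 2.882]
wrist_force: [-2.5, 0.7, 5.2]
finger_gap: 0.343
grip_force: 58.0
time_s: 15.38
tcp_pos: [0.5458, -0.2182, 0.173]
tool_rot: [-3.138, 0.015, 2.882]
wrist_force: [-0.1, 0.6, -1.4]
finger_gap: 0.345
grip_force: 58.8
```

```bash
python3 -m pendant '[{"x":-14,"y":4,"z":14.5,"spin":0},{"x":-34,"y":9,"z":35,"spin":0},{"x":-48,"y":13,"z":50,"spin":0},{"x":-58,"y":15.5,"z":60,"spin":0},{"x":-58,"y":15.5,"z":60,"spin":0}]'
python3 - <<'E'
from h import *
o=bot.observe(); print(o["qpos"].round(2),o["tcp_pos"].round(4),np.degrees(o["tool_rot"]).round(2))
for c in ("scene","side"):
    im,d=cams.get_image(c); cv2.imwrite(f"pics/{c}3.png",im[...,::-1])
    P=cloud(c,d,np.ones(d.shape,bool))
    for s in models.silhouettes("brush",c)[:2]:
        P=cloud(c,d,cv2.erode(s["region"].astype(np.uint8),np.ones((3,3)))>0); 
        P=P[(np.linalg.norm(P-o["tcp_pos"],axis=1)<.17)]
        if len(P)<30: continue
        V=np.linalg.svd(P-P.mean(0),full_matrices=False)[2]; print(c,round(s["score"],2),np.round(s["pixel"]),len(P),P.min(0).round(3),P.max(0).round(3),V[0].round(3),V[2].round(3))
im=cv2.imread("pics/scene3.png")[150:330,150:390]; cv2.imwrite("pics/crop3.png",cv2.resize(im,None,fx=3,fy=3))
E
```

```text
time_s: 16.0
tcp_pos: [0.4891, -0.2031, 0.2327]
tool_rot: [-3.138, 0.017, 2.882]
wrist_force: [0.5, 0.5, -0.1]
finger_gap: 0.342
grip_force: 58.8
[-0.39  0.17 -0.23  1.15 -0.   -0.13] [ 0.4891 -0.2031  0.2327] [-179.81    0.97  165.14]
scene 0.79 [276. 218.] 865 [ 0.496 -0.26   0.153] [ 0.596 -0.198  0.257] [ 0.677 -0.204 -0.708] [-0.666  0.239 -0.706]
side 0.51 [292. 152.] 133 [ 0.46  -0.215  0.151] [ 0.593 -0.185  0.284] [ 0.709 -0.052 -0.703] [ 0.644 -0.359  0.676]
```

View pics/crop3.png

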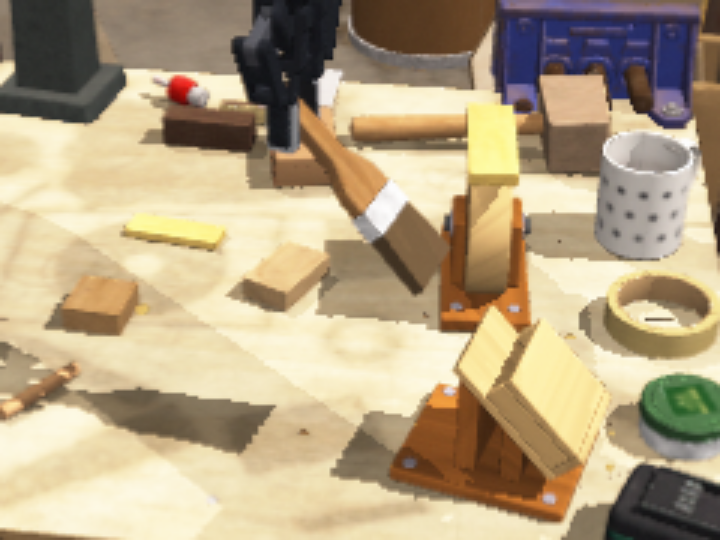

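```bash
python3 - <<'E'
from h import *
d=np.load("pics/scene_d.npy"); P=cloud("scene",d,np.ones(d.shape,bool))
m=(P[:,2]>.005)&(P[:,2]<.1)&(P[:,0]>.28)&(P[:,0]<.62)&(P[:,1]>-.4)&(P[:,1]<.06)
G=np.zeros((24,18),int)
for x,y,z in P[m]: G[int((.06-y)/.02),int((x-.28)/.02)]+=1
for i,r in enumerate(G): print("y%.2f"%(.06-.02*i-.01)," ".join("#" if v>1 else "." for v in r))
b=P[(np.abs(P[:,2])<.004)&(P[:,0]>.3)&(P[:,0]<.6)]; print("bench min y",np.percentile(b[:,1],.5))
E
```

```text
y0.05 . # # . . . . . . . . . . . . # . .
y0.03 . # # # # # . . . . . . . . . # # .
y0.01 . # # # # # . . # . . . . . . # # .
y-0.01 . . . . . . . . # # # . . . . # # .
y-0.03 . . . . . . . # # # # . . . . # # .
y-0.05 . . . . . . . # # # . . . . . # # .
y-0.07 . . # . . . . # # # . . . . . # # .
y-0.09 # # # . . . . . . . . . . . . # # .
y-0.11 # # # . . . . . . . . . . . . . . .
y-0.13 # # # . . . . . . . . . . . . . . .
y-0.15 . . . . . . . . . . . . . . . . . .
y-0.17 . . . . . . . . . . . . . . . # # .
y-0.19 . # . . . . . . # . . . . . . # # .
y-0.21 # # . . . . # # # # . . . . . # # .
y-0.23 # . . . . . . # # # . . . . . # # .
y-0.25 # . . . . . . # # # . . . . # # # .
y-0.27 . . . . . . . # # # . . . . # # # .
y-0.29 . . . . . . . # # # . . . . # # # .
y-0.31 . . . . . . . . # # # . . . . . . .
y-0.33 . . . . . . . . # . . . . . . . . .
y-0.35 . . . . . . . . . . . . . . . . . .
y-0.37 . . . . . . . . . . . . . . . . . .
y-0.39 . . . . . . . . . . . . . . . . . .
y-0.41 . . . . . . . . . . . . . . . . . .
bench min y -0.3644330269121308
```

The crop shows the brush fully out of its sleeve at about 45°: grip near (290,110), bristle end near (430,270). I'll lay it flat on the clear bench area, pivoting about the bristles, and then regrip it level.

```bash
python3 -m pendant '[{"x":-45,"y":4,"z":-10,"spin":0},{"x":-54,"y":5,"z":-60,"spin":0},{"x":-54,"y":5,"z":-105,"spin":0},{"x":-54,"y":5,"z":-130,"spin":0},{"x":-54,"y":5,"z":-138,"spin":0}]' 1 25
python3 -m pendant '[{"x":-2,"y":0.5,"z":-6,"spin":0},{"x":-5,"y":1,"z":-12,"spin":0},{"x":-5,"y":1,"z":-12,"spin":0}]'
```

```text
time_s: 16.82
tcp_pos: [0.4338, -0.1974, 0.0917]
tool_rot: [-3.139, 0.012, 2.882]
wrist_force: [0.1, 0.0, -1.0]
finger_gap: 0.345
grip_force: 58.8
time_s: 17.2
tcp_pos: [0.4303, -0.1971, 0.0821]
tool_rot: [-3.138, 0.016, 2.882]
wrist_force: [-0.8, -0.9, 0.9]
finger_gap: 0.34
grip_force: 57.6
```

```bash
python3 -m pendant '[{"x":-9,"y":2.5,"z":-11,"spin":0},{"x":-17.5,"y":5,"z":-22,"spin":0},{"x":-24,"y":6.5,"z":-33,"spin":0},{"x":-29,"y":8,"z":-44,"spin":0},{"x":-29,"y":8,"z":-44,"spin":0}]'
python3 - <<'E'
from h import *
im,d=cams.get_image("scene"); cv2.imwrite("pics/crop4.png",cv2.resize(im[180:330,130:330],None,fx=3,fy=3)[...,::-1])
E
```

```text
time_s: 17.82
tcp_pos: [0.3995, -0.1884, 0.0365]
tool_rot: [-3.139, 0.012, 2.882]
wrist_force: [-1.5, 0.7, 0.8]
finger_gap: 0.343
grip_force: 39.0
```

View pics/crop4.png

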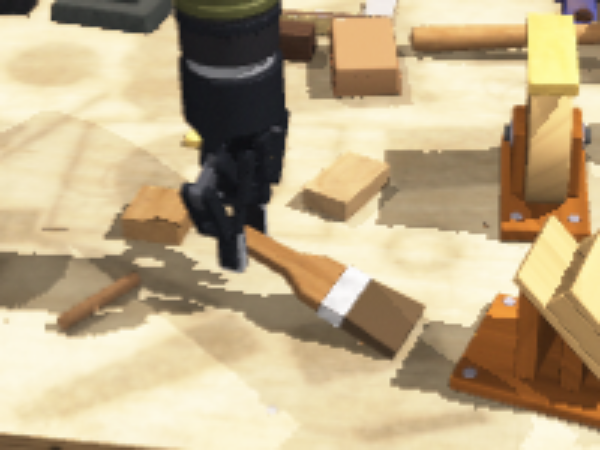

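The crop shows the brush pivoting in the grip with its bristles on the bench near (390,340) and the way clear. I'm continuing down, then releasing and regripping.

```bash
python3 -m pendant '[{"x":-4,"y":1,"z":-12,"spin":0},{"x":-7,"y":2,"z":-22,"spin":0},{"x":-9.5,"y":2.5,"z":-32,"spin":0},{"x":-10,"y":2.5,"z":-35,"spin":0},{"x":-10,"y":2.5,"z":-35,"spin":0}]'
python3 -m pendant '[{"x":0,"y":0,"z":0,"spin":0},{"x":0,"y":0,"z":0,"spin":0},{"x":0,"y":0,"z":-2,"spin":0},{"x":0,"y":0,"z":-2,"spin":0}]' 0.45
```

```text
time_s: 18.5
tcp_pos: [0.3905, -0.1863, 0.0023]
tool_rot: [-3.139, 0.014, 2.882]
wrist_force: [-1.0, -0.1, 0.8]
finger_gap: 0.341
grip_force: 31.3
time_s: 19.0
tcp_pos: [0.3911, -0.1865, 0.0007]
tool_rot: [-3.138, 0.015, 2.882]
wrist_force: [0.0, -0.8, -0.6]
finger_gap: 0.548
grip_force: 0.0
```

```bash
python3 -m pendant '[{"x":0,"y":0,"z":0,"spin":0},{"x":0,"y":0,"z":0,"spin":0},{"x":0,"y":0,"z":0,"spin":0},{"x":0,"y":0,"z":0,"spin":0}]' 1 80
python3 -m pendant '[{"x":0,"y":0,"z":10,"spin":0},{"x":0,"y":0,"z":40,"spin":0},{"x":0,"y":0,"z":90,"spin":0},{"x":0,"y":0,"z":140,"spin":0},{"x":0,"y":0,"z":180,"spin":0}]'
python3 -m pendant '[{"x":0,"y":0,"z":20,"spin":0},{"x":0,"y":0,"z":20,"spin":0}]'
cat > bp.py <<'E'
from fit import *
o=bot.observe(); print(o["tcp_pos"].round(4),np.degrees(o["tool_rot"]).round(2),o["time_s"])
for c in ("scene","side"):
    im,d=cams.get_image(c); cv2.imwrite(f"pics/{c}_last.png",im[...,::-1])
    for s in models.silhouettes("brush",c)[:1]:
        P=cloud(c,d,cv2.erode(s["region"].astype(np.uint8),np.ones((3,3)))>0); P=P[np.linalg.norm(P-o["tcp_pos"],axis=1)<.2]
        if len(P)<50: print(c,"few");continue
        m=np.median(P,0);P=P[np.linalg.norm(P-m,axis=1)<.15]
        V=np.linalg.svd(P-P.mean(0),full_matrices=False)[2]
        ax=V[0]*np.sign(V[0]@(P.mean(0)-o["tcp_pos"])); y=(P-o["tcp_pos"])@ax
        T=P[y>np.percentile(y,99)-.012]
        print(c,round(s["score"],2),len(P),"axis",ax.round(3),"normal",V[2].round(3),"reach",np.percentile(y,99.5).round(3),"end mid",((T.min(0)+T.max(0))/2).round(4),"z",np.percentile(P[:,2],[2,50,98]).round(4))
E
python3 bp.py
```

```text
time_s: 19.5
tcp_pos: [0.3912, -0.1866, 0.0013]
tool_rot: [-3.138, 0.016, 2.882]
wrist_force: [-2.8, 1.4, 8.1]
finger_gap: 0.324
grip_force: 77.6
time_s: 20.12
tcp_pos: [0.3914, -0.1867, 0.1833]
tool_rot: [-3.138, 0.017, 2.882]
wrist_force: [0.2, 0.5, -0.6]
finger_gap: 0.321
grip_force: 78.1
time_s: 20.38
tcp_pos: [0.3922, -0.1871, 0.2025]
tool_rot: [-3.138, 0.019, 2.882]
wrist_force: [-0.6, 0.5, -0.3]
finger_gap: 0.321
grip_force: 78.1
[ 0.3922 -0.1871  0.2025] [-179.78    1.09  165.15] 20.375
scene 0.82 731 axis [ 0.959 -0.282 -0.012] normal [ 0.003  0.054 -0.999] reach 0.145 end mid [ 0.5244 -0.2284  0.2096] z [0.2062 0.2128 0.2154]
side 0.96 412 axis [ 0.974 -0.225 -0.009] normal [0.034 0.109 0.994] reach 0.138 end mid [ 0.5219 -0.2122  0.2052] z [0.2013 0.2099 0.2134]
```

```bash
python3 -m pendant '[{"x":20,"y":45,"z":0,"spin":0},{"x":42,"y":95,"z":0,"spin":0},{"x":64,"y":145,"z":0,"spin":0},{"x":86,"y":190,"z":0,"spin":0},{"x":95,"y":208,"z":0,"spin":0}]'
python3 -m pendant '[{"x":0,"y":0,"z":-6,"spin":0},{"x":0,"y":0,"z":-9,"spin":0},{"x":0,"y":0,"z":-9,"spin":0}]'
python3 bp.py; python3 - <<'E'
from h import *
for c in ("side","scene"):
    im,d=cams.get_image(c); P=cloud(c,d,np.ones(d.shape,bool))
    T=P[(P[:,2]>.136)&(P[:,2]<.16)&(np.abs(P[:,0]-.625)<.04)&(np.abs(P[:,1]+.015)<.08)]
    V=np.linalg.svd(T-T.mean(0),full_matrices=False)[2]; print(c,"slat",len(T),cv2.minAreaRect(T[:,:2].astype(np.float32)),V[0].round(3))
im=cv2.imread("pics/scene_last.png")[130:330,170:400]; cv2.imwrite("pics/crop5.png",cv2.resize(im,None,fx=3,fy=3))
E
```

```text
time_s: 21.2
tcp_pos: [0.4862, 0.0236, 0.1994]
tool_rot: [-3.138, 0.013, 2.885]
wrist_force: [-0.1, 0.1, -0.8]
finger_gap: 0.318
grip_force: 78.2
time_s: 21.58
tcp_pos: [0.4852, 0.0203, 0.1911]
tool_rot: [-3.138, 0.014, 2.881]
wrist_force: [-0.3, -0.0, -0.4]
finger_gap: 0.321
grip_force: 78.3
[0.4852 0.0203 0.1911] [-179.78    0.81  165.05] 21.575
scene 0.79 586 axis [ 0.963 -0.269 -0.005] normal [ 0.014  0.07  -0.997] reach 0.145 end mid [ 0.6179 -0.0195  0.1983] z [0.1929 0.2008 0.2044]
side 0.76 567 axis [ 0.971 -0.237 -0.003] normal [0.026 0.098 0.995] reach 0.14 end mid [ 0.616  -0.0086  0.1979] z [0.1936 0.2015 0.2043]
side slat 416 ((0.6240143775939941, -0.012685790657997131), (0.04092976450920105, 0.11835059523582458), 3.3555939197540283) [-0.065  0.998 -0.01 ]
scene slat 432 ((0.6250578761100769, -0.016916632652282715), (0.038735926151275635, 0.12473823130130768), 2.7816035747528076) [ 0.064 -0.998 -0.03 ]
```

View pics/crop5.png

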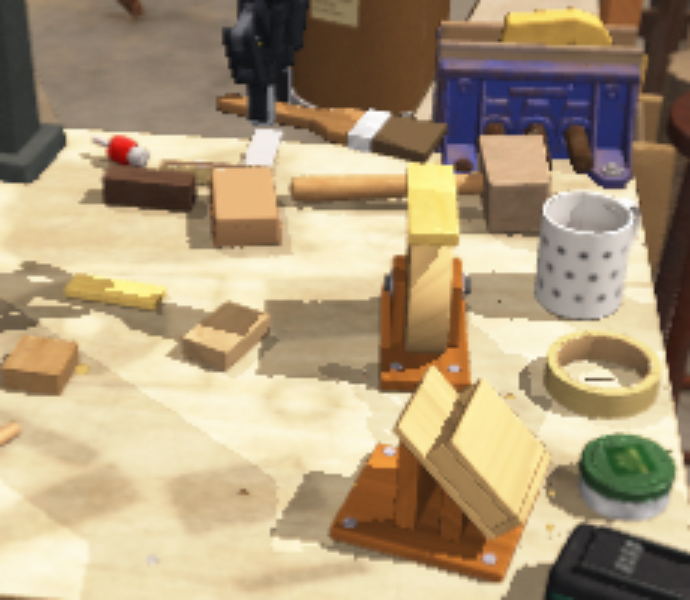

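The crop shows the brush level in the gripper with its bristle end at (435,140), above the middle of the slat at (432,205). The slat is level and the other offcuts have not been moved. I'm letting it settle and handing the job in.

```bash
python3 -m pendant '[{"x":0,"y":0,"z":-1,"spin":0},{"x":0,"y":0,"z":-1,"spin":0},{"x":0,"y":0,"z":-1,"spin":0}]'
python3 -c "
from bench import bot
print(bot.finish_job())"
```

```text
time_s: 22.25
tcp_pos: [0.4861, 0.0215, 0.1907]
tool_rot: [-3.138, 0.015, 2.883]
wrist_force: [-0.4, -0.1, -0.5]
finger_gap: 0.319
grip_force: 78.2
the job is handed in; nothing more can be done
None
```

The job is handed in at 22 s, with no verdict returned: the slat is balanced level on the former's crown, and the gripper holds the brush level, flat side down, with its bristle end about 5 cm above the slat's middle.

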